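# Release the key left latched on a four-place stirrer

## Task

One of the four identical keys along the front of the white stirrer has been left latched down. With a fingertip, tap all four keys lightly, one after another from the robot's left to its right, to feel which one is already down; then press that key fully home and let it go, so that it springs up. Do not push any other key home, and leave the glassware, the mug and the spoon where they are.

Things in the scene. Friction and masses are not known exactly. Their poses are not given: they have to be found in the camera images.
- stirrer: flat white four-place laboratory stirrer, 220 mm deep (its x, away from the robot) by 300 mm wide (its y, to the robot's left), fixed to the bench, turned by up to 0.3 rad; origin on the bench under its centre, deck 50 mm above it. Four keys stand in a row along the deck's front edge (nearest the robot), 70 mm in front of its centre, at its y = +72, +24, -24, -72 mm
- key_row (a point): middle of the key row, 66 mm above the bench. Each key is sprung. An up key yields at about 1.5 N, goes down 1 mm per 0.8 N and comes up again when let go, but pushing it home (7 N, 7 mm) would switch its place on. The latched key does not yield to a tap below 4 N; pushed with about 7 N it goes 3 mm further down to its stop, which unlatches it, and it springs up when the finger is withdrawn
- key_a: key cap, plain black, flat top 34 mm (stirrer's x) by 30 mm (y, along the row); origin at the centre of its top face, z up; it moves straight down. Up: top 66 mm above the bench (16 mm above the deck). Latched: 62 mm. Home, at its stop: 59 mm. One of four identical keys; which place in the row it has, and whether it is the latched one, is not told by its name
- key_b: key cap, plain black, flat top 34 mm (stirrer's x) by 30 mm (y, along the row); origin at the centre of its top face, z up; it moves straight down. Up: top 66 mm above the bench (16 mm above the deck). Latched: 62 mm. Home, at its stop: 59 mm. One of four identical keys; which place in the row it has, and whether it is the latched one, is not told by its name
- key_c: key cap, plain black, flat top 34 mm (stirrer's x) by 30 mm (y, along the row); origin at the centre of its top face, z up; it moves straight down. Up: top 66 mm above the bench (16 mm above the deck). Latched: 62 mm. Home, at its stop: 59 mm. One of four identical keys; which place in the row it has, and whether it is the latched one, is not told by its name
- key_d: key cap, plain black, flat top 34 mm (stirrer's x) by 30 mm (y, along the row); origin at the centre of its top face, z up; it moves straight down. Up: top 66 mm above the bench (16 mm above the deck). Latched: 62 mm. Home, at its stop: 59 mm. One of four identical keys; which place in the row it has, and whether it is the latched one, is not told by its name
- flask_1: small conical glass flask, base 56 mm across, 75 mm tall, standing on the stirrer's deck, on one of the plates behind the keys; origin at the centre of its underside. To be left alone
- flask_2: the other such flask on the stirrer's deck, 56 mm across, 75 mm tall; origin at the centre of its underside. To be left alone
- vial: small amber vial, 20 mm across, 45 mm tall, standing on the stirrer's deck beyond the left end of the key row (about 50 mm from the centre of the leftmost key); origin at the centre of its underside. To be left alone
- reagent: amber reagent bottle on the bench to the left of the stirrer, 64 mm across, 140 mm tall; origin at the centre of its underside. To be left alone
- cup: white ceramic mug on the bench to the right of the stirrer, 72 mm across, 85 mm tall; origin at the centre of its underside. To be left alone
- flask_3: larger conical glass flask on the bench to the right of the stirrer's front, base 68 mm across, 100 mm tall; origin at the centre of its underside. To be left alone
- spoon: white ceramic spoon, 150 mm long, lying on the bench in front of the stirrer; origin at its centre. To be left alone

How it is judged (in metres and radians):
On the way, in this order (a step that is already met when the one before it is completed fails the run):
1. the leftmost key is tapped (touched by the fingers with at least 0.3 N) (((contact force between the fingers and key_a above 0.3 N and y of key_a in the frame of stirrer between 0.048 and 0.1 m) or (contact force between the fingers and key_b above 0.3 N and y of key_b in the frame of stirrer between 0.048 and 0.1 m) or (contact force between the fingers and key_c above 0.3 N and y of key_c in the frame of stirrer between 0.048 and 0.1 m) or (contact force between the fingers and key_d above 0.3 N and y of key_d in the frame of stirrer between 0.048 and 0.1 m))), for 0.02 s.
2. the second key from the left is tapped (touched by the fingers with at least 0.3 N) (((contact force between the fingers and key_a above 0.3 N and y of key_a in the frame of stirrer between 0 and 0.048 m) or (contact force between the fingers and key_b above 0.3 N and y of key_b in the frame of stirrer between 0 and 0.048 m) or (contact force between the fingers and key_c above 0.3 N and y of key_c in the frame of stirrer between 0 and 0.048 m) or (contact force between the fingers and key_d above 0.3 N and y of key_d in the frame of stirrer between 0 and 0.048 m))), for 0.02 s.
3. the third key from the left is tapped (touched by the fingers with at least 0.3 N) (((contact force between the fingers and key_a above 0.3 N and y of key_a in the frame of stirrer between -0.048 and 0 m) or (contact force between the fingers and key_b above 0.3 N and y of key_b in the frame of stirrer between -0.048 and 0 m) or (contact force between the fingers and key_c above 0.3 N and y of key_c in the frame of stirrer between -0.048 and 0 m) or (contact force between the fingers and key_d above 0.3 N and y of key_d in the frame of stirrer between -0.048 and 0 m))), for 0.02 s.
4. the rightmost key is tapped (touched by the fingers with at least 0.3 N) (((contact force between the fingers and key_a above 0.3 N and y of key_a in the frame of stirrer between -0.1 and -0.048 m) or (contact force between the fingers and key_b above 0.3 N and y of key_b in the frame of stirrer between -0.1 and -0.048 m) or (contact force between the fingers and key_c above 0.3 N and y of key_c in the frame of stirrer between -0.1 and -0.048 m) or (contact force between the fingers and key_d above 0.3 N and y of key_d in the frame of stirrer between -0.1 and -0.048 m))), for 0.02 s.
5. the latched key has been pressed home and has sprung up: all four keys stand up (z of each of key_a, key_b, key_c, key_d in the frame of stirrer above 0.0645 m), for 0.2 s.
At the end, for the whole second after the job is handed in: All four keys stand up (each top at least 64.5 mm above the bench, within 1.5 mm of the up position), and the glassware, mug and spoon are within 15 mm of where they stood (all of step 5 and distance of each of flask_1, flask_2, vial, reagent, cup, flask_3, spoon from where it was at the start of the episode below 0.015 m); the robot touches nothing.
It fails at once if a key that stood up is pushed (nearly) home: some key is more than 5.5 mm from where it started (distance of any of key_a, key_b, key_c, key_d from where it was at the start of the episode above 0.0055 m).
It fails at once if a piece of glassware, the mug or the spoon is displaced, lifted or knocked (15 mm or more) (not (distance of each of flask_1, flask_2, vial, reagent, cup, flask_3, spoon from where it was at the start of the episode below 0.015 m)).
It also fails if it takes over 54 s, if anything falls off the work surface, if the arm or the gripper's body presses on something with over 40 N, if the wrist force passes 120 N, or if a joint passes its speed limit or range.

## Robot

A 6-joint arm with a two-finger parallel gripper is mounted at the origin on the work surface. World frame = base frame: x ahead of the robot, y to its left, z up, the work surface at z = 0. Lengths are in mm, angles in rad, forces in N, time in s.
With the tool pointing down it reaches from about 350 to 850 mm from the base axis. Payload 8.1 kg.
Tool frame: the origin (TCP) lies at the very end of the fingers, on their centre line; the grasp point (between the pads) lies 19 mm behind it; z points along the fingers, y is the line along which they close (so a half turn about z gives the same grasp; the last joint's range is limited). The gripper opens to 85 mm and grips with 20 to 120 N. Pads are 22 mm wide; open, the fingers measure 114 mm over their backs; the gripper's body (76 mm by 85 mm) begins 54 mm behind the grasp point. The pads swing forward as they close: fully open they stand 13 mm farther back than shut.
Start: joints at [1.247, 0.13, 1.488, -0, 1.523, -0.085], TCP at [141.9, 582.984, 231.292] pointing down, gripper open.
Joint ranges: [-2.96, 2.96], [-0.89, 2.26], [0.02, 2.5], [-1.34, 4.48], [0, 2.73], [-2.66, 2.66]. Speed limits (rad/s): [2.39, 2.39, 2.79, 3.14, 3.14, 3.14].

## Interface

Orientations are given as a unit quaternion [x, y, z, w].
In Python, from workcell import sensors, optics, workorder gives the robot as it stands.
- The arm moves only by the shell command python3 -m creep 'ROWS' [FORCE]. ROWS is text: rows parted by semicolons, each of 7 numbers parted by spaces: the shift along the tool's x, y, z in m, then the turn, a rotation vector about the tool's x, y, z in units of 5 degrees (1.0 is 5 degrees), then the closure in counts, from 0 (fully open) to 255 (shut). In form: x y z wx wy wz claw; .... A call has 1 to 10 rows; each row is the pose to reach, as a shift and turn from the pose commanded when the call began, along the tool's axes at that moment; what a row does not reach only later rows make up. A row lasts 1/8 s, in which the tool goes at most 62.5 mm and 10.7 degrees, less where a joint would pass 70% of its speed; a pose out of reach is approached as far as the arm can. A call with a gripper value outside its range is refused whole. The fingers move at their own pace and stop on an object; FORCE is the grip in N (left out, the last holds). Time passes only in rows, so rows that repeat a pose let the fingers close. It gives the time, the measured TCP pose, the force, the opening and the grip force at its end, in the units of the state.
- sensors.get_state(): the state, without advancing time (a new reading comes with each control period).
- optics.read_camera(name): name is "side" or "top" or "wrist"; returns the picture (420x560x3 uint8, blue, green, red); there is no depth.
- optics.camera_params(name): a dict with "camera_matrix" (3x3 intrinsics, pixels), "pose" (4x4, takes a point from camera to world coordinates). Camera axes: x right, y down, z forward; pixel columns grow to the right and rows downward; lengths in mm; the calibration is good to about 2 mm. The wrist camera is an equidistant fisheye: a pixel r from the principal point sees the ray r / f radians off the axis. A picture is of the moment at which its call begins: read the wrist's pose just before it. camera_params takes no time and is no camera call; for the wrist camera it gives the pose at the moment of the call.
- workorder.hand_in(): hands the job in; it is judged then, once.
The state is a dict: "clock": time; "qpos": joint angles; "dq": joint speeds; "effort": joint torques, N m; "eef_pos": TCP position; "ee_rot": TCP orientation; "ft_force": force on the tool from outside, world axes, zero at the start; "moment": the same for the moment, N m; "opening": opening from 0.0 (shut) to 1.0 (fully open); "grip_force": force on a finger pad.
Only numpy, scipy, OpenCV 4.12 (cv2) and the standard library are available. Lean on these libraries where they do the work, as an engineer would, in place of code of your own. Each camera call takes 0.05 s, during which the arm holds its last target. There are 200 camera calls.

## Working session

There is one attempt and no reset: what is moved stays moved. The work goes in short steps, Python scripts to look and compute and a shell command to move; the robot and the scene stay as the last step left them, time stands still between calls to the robot, and variables do not carry over. Pictures are saved under pics/ and viewed, at most 10 in all, crops included, and the job is handed in when it is done.

```bash
mkdir -p pics
python3 - <<'E'
from workcell import sensors, optics
import cv2
s=sensors.get_state(); print({k:s[k] for k in('clock','eef_pos','ee_rot','ft_force','opening')})
a=optics.read_camera('top');b=optics.read_camera('side')
cv2.imwrite('pics/top.png',a);cv2.imwrite('pics/side.png',b)
for n in('top','side'):
  p=optics.camera_params(n);print(p)
E
```

```text
{'clock': 0.0, 'eef_pos': array([141.73581727, 582.43966647, 230.23563456]), 'ee_rot': array([ 1.19123409e-01,  9.92879006e-01, -9.24179323e-04, -1.99423310e-04]), 'ft_force': array([ 0.82922247,  0.49309832, -0.25322985]), 'opening': 0.9989286402240529}
{'camera_matrix': array([[480.38925567,   0.        , 287.02970331],
       [  0.        , 480.38925567, 197.19849773],
       [  0.        ,   0.        ,   1.        ]]), 'pose': array([[-1.78172004e-02, -9.90731845e-01,  1.34658677e-01,
         3.95026344e+02],
       [-9.99432019e-01,  2.15006406e-02,  2.59492283e-02,
         1.64723985e+01],
       [-2.86039746e-02, -1.34119851e-01, -9.90552209e-01,
         1.14897580e+03],
       [ 0.00000000e+00,  0.00000000e+00,  0.00000000e+00,
         1.00000000e+00]])}
{'camera_matrix': array([[476.2586419 ,   0.        , 277.57762846],
       [  0.        , 476.2586419 , 214.54683644],
       [  0.        ,   0.        ,   1.        ]]), 'pose': array([[ 7.03074914e-01, -4.23802102e-01,  5.71031911e-01,
         1.06597487e+01],
       [-7.10771668e-01, -3.93828639e-01,  5.82840149e-01,
        -5.37640255e+02],
       [-2.21201598e-02, -8.15653592e-01, -5.78117563e-01,
         6.48360183e+02],
       [ 0.00000000e+00,  0.00000000e+00,  0.00000000e+00,
         1.00000000e+00]])}
```

View pics/top.png

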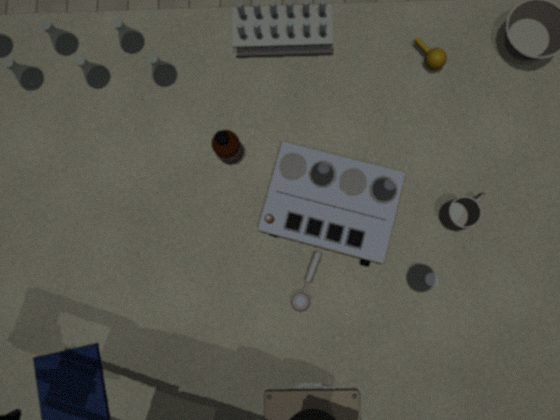

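View pics/side.png

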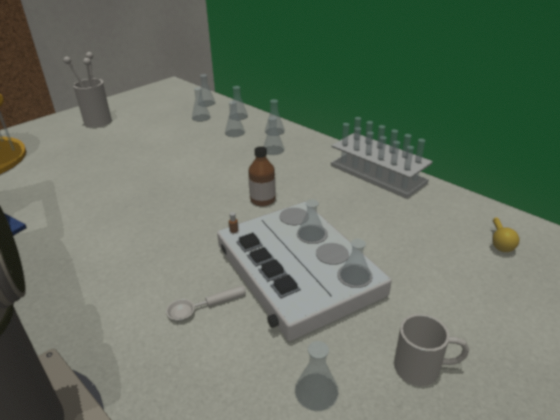

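The top view shows the stirrer with black keys at about (294,221), (314,227), (335,233) and (356,238). The vial is at (269,218), the spoon at (306,280) and the bench flask at (420,277).

```bash
cat > h.py <<'E'
import numpy as np, cv2
from workcell import sensors, optics
from scipy.spatial.transform import Rotation as R
def ray(n,uv,z):
    p=optics.camera_params(n);K=p['camera_matrix'];T=p['pose']
    d=T[:3,:3]@np.linalg.inv(K)@np.array([uv[0],uv[1],1]);o=T[:3,3]
    return o+d*(z-o[2])/d[2]
E
python3 - <<'E'
from h import *
im={n:cv2.imread(f'pics/{n}.png') for n in('top','side')}
pts={}
for n,(x0,x1,y0,y1) in dict(top=(280,372,205,255),side=(232,305,228,300)).items():
    g=im[n][y0:y1,x0:x1].max(2)
    m=(g<45).astype('uint8')
    k,_,st,c=cv2.connectedComponentsWithStats(m)
    L=[c[i]+[x0,y0] for i in range(1,k) if st[i,4]>60]
    L.sort(key=lambda c:c[0]); print(n,[(round(a[0],1),round(a[1],1)) for a in L],[st[i,4] for i in range(1,k)])
    W=np.array([ray(n,a,65)[:2] for a in L]); print(W.round(1)); pts[n]=W
    if len(W)==4:
        d=W[0]-W[3]; print('mean',W.mean(0),'len',np.linalg.norm(d),'yaw',np.arctan2(-d[0],d[1]))
for nm,uv,z in [('vial',(269,218),95),('flask2',(384,186),90)]: print(nm,ray('top',uv,z))
print(R.from_quat(sensors.get_state()['ee_rot']).as_matrix().round(4))
E
```

```text
top [(np.float64(293.4), np.float64(221.2)), (np.float64(313.8), np.float64(226.7)), (np.float64(334.3), np.float64(232.1)), (np.float64(354.9), np.float64(237.7))] [np.int32(198), np.int32(186), np.int32(200), np.int32(206)]
[[ 487.4   31.5]
 [ 474.   -14.3]
 [ 460.9  -60.2]
 [ 447.3 -105.7]]
mean [467.38777747 -37.16526164] len 142.9463335440471 yaw -0.2838733459158232
side [(np.float64(271.4), np.float64(270.2))] [np.int32(1), np.int32(1), np.int32(1), np.int32(58), np.int32(1), np.int32(1), np.int32(1), np.int32(1), np.int32(36), np.int32(2), np.int32(5), np.int32(1), np.int32(93), np.int32(1), np.int32(1), np.int32(56)]
[[454.6 -64.4]]
vial [492.90391475  84.65970271  95.        ]
flask2 [ 559.39303586 -171.49809637   90.        ]
[[-9.716e-01  2.365e-01 -6.000e-04]
 [ 2.365e-01  9.716e-01 -1.600e-03]
 [ 2.000e-04 -1.700e-03 -1.000e+00]]
```

```bash
R="-0.466 -0.453 0.08 0 0 18.5 255"; python3 -m creep '-0.047 -0.045 0.008 0 0 1.85 255;-0.094 -0.09 0.016 0 0 3.7 255;-0.14 -0.136 0.024 0 0 5.6 255;-0.187 -0.181 0.032 0 0 7.4 255;-0.233 -0.227 0.04 0 0 9.3 255;-0.28 -0.272 0.048 0 0 11.1 255;-0.326 -0.317 0.056 0 0 13 255;-0.373 -0.362 0.064 0 0 14.8 255;-0.42 -0.408 0.072 0 0 16.7 255;-0.466 -0.453 0.08 0 0 18.5 255'
```

```text
clock: 1.35
eef_pos: [472.5, 55.8, 154.6]
ee_rot: [0.801, 0.598, 0.0, -0.0]
ft_force: [0.7, 0.2, -0.5]
opening: -0.001
grip_force: 0.0
```

```bash
python3 -m creep '0 0 0 0 0 0 255;0 0 0 0 0 0 255'
cat >> h.py <<'E'
KEYS=np.array([[487.6,31.9],[474.1,-14.1],[460.7,-60.2],[447.2,-106.3]])
def rel():
    s=sensors.get_state();M=R.from_quat(s['ee_rot']).as_matrix();p=s['eef_pos']
    print('t',s['clock'],'p',p.round(1),'F',np.round(s['ft_force'],2),'op',round(s['opening'],3)); print(M.round(3))
    print('xaxis-vs-row deg',np.degrees(np.arctan2(*(M[:2,0]@np.array([[.96,.28],[-.28,.96]])))) )
    for k in KEYS: print('shift mm to key at z=70',(M.T@(np.r_[k,70]-p)).round(1))
E
python3 - <<'E'
from h import *
rel(); cv2.imwrite('pics/t2.png',optics.read_camera('top')[150:290,200:440].repeat(3,0).repeat(3,1))
cv2.imwrite('pics/w2.png',optics.read_camera('wrist'))
E
```

```text
clock: 1.6
eef_pos: [471.4, 57.6, 154.4]
ee_rot: [0.8, 0.6, -0.0, -0.001]
ft_force: [-0.6, 0.3, 0.6]
opening: 0.003
grip_force: 0.0
t 1.6 p [471.4  57.6 154.4] F [-0.63  0.27  0.65] op 0.003
[[ 0.279  0.96  -0.001]
 [ 0.96  -0.279  0.   ]
 [-0.    -0.001 -1.   ]]
xaxis-vs-row deg -0.056514459282515306
shift mm to key at z=70 [-20.2  22.9  84.4]
shift mm to key at z=70 [-68.1  22.8  84.4]
shift mm to key at z=70 [-116.1   22.8   84.4]
shift mm to key at z=70 [-164.2   22.7   84.4]
```

View pics/w2.png

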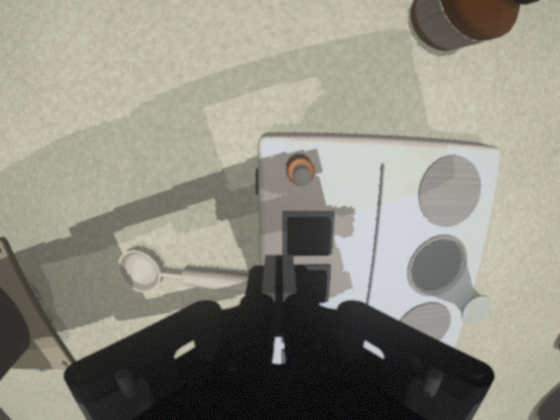

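The wrist view is aligned with the stirrer: leftmost key top at about (309,234), vial at (300,170), fingertips near (280,262). Next I check the leftmost key's position by casting a fisheye ray.

Run:
```python
from h import *
im=cv2.imread('pics/w2.png');x0,y0=285,208
m=(im[y0:258,x0:335].max(2)<50).astype('uint8')
k,_,st,c=cv2.connectedComponentsWithStats(m)
p=optics.camera_params('wrist');K=p['camera_matrix'];T=p['pose']
for i in range(1,k):
  if st[i,4]<300: continue
  b=st[i];print(b,c[i]+[x0,y0])
  uv=np.array([b[0]+b[2]/2+x0,b[1]+b[3]/2+y0])
  a=(uv-K[:2,2])/K[0,0];t=np.linalg.norm(a)
  d=T[:3,:3]@np.r_[a/t*np.sin(t),np.cos(t)];o=T[:3,3]
  for z in(66,62):print(z,o+d*(z-o[2])/d[2])
```

```text
[   3   10   38   37 1089] [303.06795225 236.33700643]
66 [486.75103158  34.67443903  66.        ]
62 [486.65727276  32.98330697  62.        ]
```

```bash
python3 -m creep '-0.02 0.023 0.04 0 0 0 255;-0.02 0.023 0.07 0 0 0 255;-0.02 0.023 0.078 0 0 0 255;-0.02 0.023 0.078 0 0 0 255;-0.02 0.023 0.078 0 0 0 255'
cat >> h.py <<'E'
def st(n=6):
    P=[];F=[]
    for i in range(n):
        s=sensors.get_state();P.append(s['eef_pos']);F.append(s['ft_force']);optics.read_camera('wrist')
    print('t',s['clock'],'P',np.mean(P,0).round(2),np.std(P,0).round(2),'F',np.mean(F,0).round(2),np.std(F,0).round(2))
E
python3 -c 'from h import *;st()'
```

```text
clock: 2.33
eef_pos: [489.4, 32.7, 78.6]
ee_rot: [0.799, 0.601, 0.001, 0.001]
ft_force: [0.2, 0.1, 0.4]
opening: -0.0
grip_force: 0.0
t 2.575 P [489.26  32.36  78.3 ] [0.21 0.18 0.33] F [ 0.09  0.03 -0.22] [0.23 0.35 0.51]
```

```bash
python3 -m creep '0 0 0.006 0 0 0 255;0 0 0.011 0 0 0 255;0 0 0.011 0 0 0 255' >/dev/null;python3 -c 'from h import *;st()'; python3 -m creep '0 0 0.001 0 0 0 255;0 0 0.002 0 0 0 255;0 0 0.002 0 0 0 255;0 0 0.002 0 0 0 255' >/dev/null;python3 -c 'from h import *;st()'
```

```text
t 3.25 P [488.13  32.07  65.78] [0.12 0.02 0.21] F [-0.8  -0.28  1.57] [0.86 0.53 0.6 ]
t 4.05 P [488.46  32.09  64.05] [0.02 0.01 0.03] F [-1.13  0.19  2.96] [0.46 0.54 0.4 ]
```

Key 1 yields (1.6 N at 65.8 mm, 3.0 N at 64.0 mm), so it is up. On to key 2.

```bash
python3 -m creep '0 0 -0.01 0 0 0 255;-0.024 0 -0.012 0 0 0 255;-0.048 0 -0.01 0 0 0 255;-0.048 0 -0.01 0 0 0 255;-0.048 0 -0.004 0 0 0 255;-0.048 0 -0.002 0 0 0 255;-0.048 0 -0.002 0 0 0 255' >/dev/null;python3 -c 'from h import *;st()'; python3 -m creep '0 0 0.001 0 0 0 255;0 0 0.002 0 0 0 255;0 0 0.002 0 0 0 255;0 0 0.002 0 0 0 255' >/dev/null;python3 -c 'from h import *;st()'
```

```text
t 5.225 P [475.   -13.68  65.89] [0.14 0.15 0.19] F [ 0.11  0.32 -0.02] [0.28 0.61 0.35]
t 6.025 P [475.   -14.02  63.97] [0.02 0.01 0.02] F [-0.29 -0.04  0.2 ] [0.24 0.31 0.59]
```

No force at 64.0 mm, so key 2 is probably the latched one. I'll lower further in small steps.

```bash
python3 -m creep '0 0 0.001 0 0 0 255;0 0 0.001 0 0 0 255;0 0 0.001 0 0 0 255' >/dev/null;python3 -c 'from h import *;st()'; python3 -m creep '0 0 0.0008 0 0 0 255;0 0 0.0008 0 0 0 255;0 0 0.0008 0 0 0 255' >/dev/null;python3 -c 'from h import *;st()'
```

```text
t 6.7 P [474.99 -14.    62.96] [0.02 0.01 0.01] F [ 0.52 -0.41  0.2 ] [0.4  0.24 0.4 ]
t 7.375 P [475.03 -14.02  62.17] [0.02 0.   0.01] F [ 0.06 -0.36  0.46] [0.53 0.36 0.5 ]
```

```bash
python3 -m creep '0 0 0.0003 0 0 0 255;0 0 0.0003 0 0 0 255;0 0 0.0003 0 0 0 255' >/dev/null;python3 -c 'from h import *;st()'
```

```text
t 8.05 P [475.06 -14.02  62.  ] [0.02 0.01 0.03] F [-1.72 -0.    4.06] [0.71 0.45 0.28]
```

Key 2 is solid at 62.0 mm with 4 N, so it is the latched one. Next, tap keys 3 and 4.

```bash
python3 -m creep '0 0 -0.01 0 0 0 255;-0.024 0 -0.014 0 0 0 255;-0.048 0 -0.012 0 0 0 255;-0.048 0 -0.01 0 0 0 255;-0.048 0 -0.005 0 0 0 255;-0.048 0 -0.0035 0 0 0 255;-0.048 0 -0.0035 0 0 0 255' >/dev/null;python3 -c 'from h import *;st(4)'; python3 -m creep '0 0 0.001 0 0 0 255;0 0 0.0015 0 0 0 255;0 0 0.0015 0 0 0 255;0 0 0.0015 0 0 0 255' >/dev/null;python3 -c 'from h import *;st(4)'
```

```text
t 9.125 P [461.59 -59.61  65.33] [0.01 0.03 0.05] F [-0.94  0.47  1.9 ] [0.32 0.83 0.21]
t 9.825 P [461.77 -60.09  63.97] [0.01 0.01 0.01] F [-0.11  2.18  2.78] [0.38 0.29 0.63]
```

```bash
python3 -m creep '0 0 -0.01 0 0 0 255;-0.024 0 -0.012 0 0 0 255;-0.048 0 -0.01 0 0 0 255;-0.048 0 -0.008 0 0 0 255;-0.048 0 -0.003 0 0 0 255;-0.048 0 -0.0015 0 0 0 255;-0.048 0 -0.0015 0 0 0 255' >/dev/null;python3 -c 'from h import *;st(4)'; python3 -m creep '0 0 0.001 0 0 0 255;0 0 0.0015 0 0 0 255;0 0 0.0015 0 0 0 255;0 0 0.0015 0 0 0 255' >/dev/null;python3 -c 'from h import *;st(4)'
```

```text
t 10.9 P [ 448.16 -105.77   65.32] [0.03 0.02 0.05] F [-1.06  0.5   1.78] [0.56 0.51 0.46]
t 11.6 P [ 448.39 -106.18   63.97] [0.01 0.04 0.01] F [-0.15  2.15  2.43] [0.39 0.55 0.72]
```

Keys 3 and 4 yield, so both are up. Back to key 2 to press it home.

```bash
python3 -m creep '0 0 -0.01 0 0 0 255;0.032 0 -0.014 0 0 0 255;0.07 0 -0.014 0 0 0 255;0.096 0 -0.012 0 0 0 255;0.096 0 -0.008 0 0 0 255;0.096 0 0 0 0 0 255;0.096 0 0.001 0 0 0 255;0.096 0 0.001 0 0 0 255' >/dev/null;python3 -c 'from h import *;st(4)'; python3 -m creep '0 0 0.001 0 0 0 255;0 0 0.002 0 0 0 255;0 0 0.003 0 0 0 255;0 0 0.004 0 0 0 255;0 0 0.0043 0 0 0 255;0 0 0.0043 0 0 0 255' ;python3 -c 'from h import *;st(4)'
```

```text
t 12.8 P [474.85 -14.56  62.83] [0.15 0.1  0.14] F [ 0.21 -0.21  0.29] [0.78 0.41 0.49]
clock: 13.6
eef_pos: [475.2, -14.1, 59.1]
ee_rot: [0.8, 0.601, 0.0, 0.0]
ft_force: [-2.7, -0.3, 6.8]
opening: 0.002
grip_force: 3.4
t 13.75 P [475.21 -14.15  59.14] [0.01 0.01 0.01] F [-2.97 -0.75  6.66] [0.51 0.31 0.27]
```

```bash
python3 -m creep '0 0 0.0005 0 0 0 255;0 0 0.0008 0 0 0 255;0 0 0.0008 0 0 0 255';python3 -c 'from h import *;st(3)'; python3 -m creep '0 0 -0.002 0 0 0 255;0 0 -0.004 0 0 0 255;0 0 -0.006 0 0 0 255;0 0 -0.015 0 0 0 255;0 0 -0.04 0 0 0 255;-0.03 -0.04 -0.09 0 0 0 255;-0.03 -0.04 -0.09 0 0 0 255;-0.03 -0.04 -0.09 0 0 0 255';python3 - <<'E'
from h import *
st(3)
cv2.imwrite('pics/s3.png',cv2.resize(optics.read_camera('side')[195:335,200:400],None,fx=4,fy=4,interpolation=2))
E
```

```text
clock: 14.18
eef_pos: [475.2, -14.2, 58.9]
ee_rot: [0.8, 0.601, -0.0, 0.0]
ft_force: [-5.5, -0.0, 12.0]
opening: -0.001
grip_force: 6.5
t 14.275 P [475.26 -14.16  58.92] [0.01 0.   0.01] F [-5.82 -0.47 12.81] [0.2  0.64 0.56]
clock: 15.32
eef_pos: [428.6, -31.8, 148.4]
ee_rot: [0.8, 0.6, 0.001, 0.001]
ft_force: [0.1, -0.6, -0.2]
opening: 0.001
grip_force: 0.0
t 15.425 P [428.3  -31.54 147.53] [0.26 0.16 0.66] F [-0.02 -0.45 -0.11] [0.06 0.4  0.25]
```

View pics/s3.png

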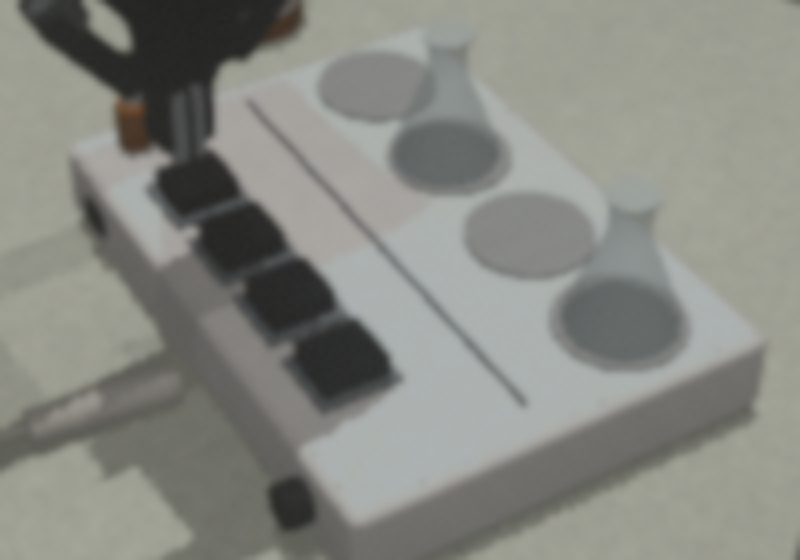

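The picture shows all four caps at matching heights and everything else undisturbed. The force jumped at the stop, to 12.8 N at 58.9 mm. I'll touch key 2 lightly to confirm it is up.

```bash
python3 -m creep '0.03 0.04 0.05 0 0 0 255;0.03 0.04 0.07 0 0 0 255;0.03 0.04 0.08 0 0 0 255;0.03 0.04 0.0825 0 0 0 255;0.03 0.04 0.0825 0 0 0 255;0.03 0.04 0.0825 0 0 0 255'>/dev/null;python3 -c 'from h import *;st(5)'; python3 -m creep '0 0 -0.004 0 0 0 255;0 0 -0.015 0 0 0 255;0 0 -0.05 0 0 0 255;0 0 -0.08 0 0 0 255;0 0 -0.08 0 0 0 255;0 0 -0.08 0 0 0 255;0 0 -0.08 0 0 0 255'
```

```text
t 16.475 P [475.65 -14.28  66.24] [0.12 0.05 0.19] F [ 0.19 -0.18  0.5 ] [0.5  0.79 0.61]
clock: 17.4
eef_pos: [474.1, -13.9, 144.1]
ee_rot: [0.8, 0.601, -0.001, -0.001]
ft_force: [0.9, 0.6, -0.1]
opening: 0.001
grip_force: 0.0
```

Stopped at 66.2 mm, too high to tell. One repeat about 1.5 mm lower.

```bash
python3 -m creep '0 0 0.04 0 0 0 255;0 0 0.07 0 0 0 255;0 0 0.078 0 0 0 255;0 0 0.0815 0 0 0 255;0 0 0.0815 0 0 0 255;0 0 0.0815 0 0 0 255;0 0 0.0815 0 0 0 255'>/dev/null;python3 -c 'from h import *;st(5)'; python3 -m creep '0 0 -0.004 0 0 0 255;0 0 -0.015 0 0 0 255;0 0 -0.05 0 0 0 255;0 0 -0.08 0 0 0 255;0 0 -0.08 0 0 0 255;0 0 -0.08 0 0 0 255;0 0 -0.08 0 0 0 255'
```

```text
t 18.475 P [475.89 -14.12  64.56] [0.02 0.01 0.12] F [0.86 0.08 2.42] [0.72 0.54 0.56]
clock: 19.4
eef_pos: [474.0, -13.9, 142.4]
ee_rot: [0.8, 0.601, -0.001, -0.001]
ft_force: [0.8, 0.5, 0.7]
opening: 0.0
grip_force: 0.0
```

Key 2 now yields at 64.6 mm with 2.4 N, so it is up.

```bash
python3 -c 'from workcell import workorder;print(workorder.hand_in())'
```

```text
the job is handed in; nothing more can be done
None
```

I tapped all four keys from left to right and found the second from the left latched. I pressed it home, a light re-tap showed it had sprung up, and the job is handed in; no verdict came back.

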